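# Dock the locked board carriage on the test rail

## Robot

A 6-joint arm with a two-finger parallel gripper is mounted at the origin on the work surface. World frame = base frame: x ahead of the robot, y to its left, z up, the work surface at z = 0. Lengths are in mm, angles in rad, forces in N, time in s.
With the tool pointing down it reaches from about 300 to 775 mm from the base axis. Payload 14.6 kg.
Tool frame: the origin (TCP) lies at the very end of the fingers, on their centre line; the grasp point (between the pads) lies 19 mm behind it; z points along the fingers, y is the direction in which the jaws open and shut (so a half turn about z gives the same grasp; the last joint's range is limited). The gripper opens to 85 mm and grips with 20 to 120 N. Pads are 22 mm wide; open, the fingers measure 114 mm over their backs; the gripper's body (76 mm by 85 mm) begins 54 mm behind the grasp point. The pads swing forward as they close: fully open they stand 13 mm farther back than shut.
Start: joints at [1.074, 0.3, 1.521, -0, 1.321, -0.067], TCP at [229.175, 499.968, 231.281] pointing down, gripper open.
Joint ranges: [-3.03, 3.03], [-0.79, 2.21], [0.23, 2.52], [-1.04, 4.18], [0, 3.07], [-2.55, 2.55]. Speed limits (rad/s): [2.22, 2.22, 2.57, 3.14, 3.14, 3.14].

## Interface

Orientations are given as [roll, pitch, yaw] about the fixed x, y, z axes, in that order (R = Rz(yaw) Ry(pitch) Rx(roll)).
In Python, from station import arm gives the robot as it stands.
- The arm moves only by the tool drive_tool, never from a script. Its argument "motion" is a list of rows, each a list of 7 numbers: the shift along the tool's x, y, z normalised to -1 to 1, where 1 is 800 mm, then the turn, a rotation vector about the tool's x, y, z normalised to -1 to 1, where 1 is 60 degrees, then the gripper command: -1 is shut, 1 is fully open, values between are in proportion. In form: [[x, y, z, ax, ay, az, gripper], ...]. A call has 1 to 12 rows; each row is the pose to reach, as a shift and turn from the pose commanded when the call began, along the tool's axes at that moment; what a row does not reach only later rows make up. A row lasts 1/8 s, in which the tool goes at most 62.5 mm and 10.7 degrees, less where a joint would pass 70% of its speed; a pose out of reach is approached as far as the arm can. A call with a number of a shift or a turn outside -1 to 1 is refused whole. A call with a gripper value outside its range is refused whole. The fingers move at their own pace and stop on an object; "grip_force" is the grip in N (left out, the last holds). Time passes only in rows, so rows that repeat a pose let the fingers close. It gives the time, the measured TCP pose, the force and the opening at its end, in the units of the state.
- arm.get_state(): the state, without advancing time (a new reading comes with each control period).
- arm.get_image(name): name is "scene" or "top"; returns a dict with "color" (480x640x3 uint8, red, green, blue), "vfov" (degrees; the focal length in pixels is half the picture's height over the tangent of half this angle, whatever the lens; pixels are square), "cx", "cy" (the principal point, pixels), "k1" (the pictures are not rectified: a ray, as slopes to the right and down, at radius r is drawn at 1 + k1 r^2 times it, then the intrinsics apply), "origin" and "orientation" of the camera in the world. Camera axes: x right, y down, z forward; pixel columns grow to the right and rows downward; lengths in mm; the calibration is good to about 2 mm. A picture is of the moment at which its call begins. There is no depth.
- arm.sign_off(): hands the job in, once; it reports no verdict.
The state is a dict: "time_s": time; "q": joint angles; "joint_vel": joint speeds; "effort": joint torques, N m; "eef_pos": TCP position; "ee_rot": TCP orientation; "ft_force": force on the tool from outside, world axes, zero at the start; "ft_torque": the same for the moment, N m; "finger_gap": opening from 0.0 (shut) to 1.0 (fully open).
Only numpy, scipy, OpenCV 4.12 (cv2) and the standard library are available. Lean on these libraries where they do the work, as an engineer would, in place of code of your own. Each camera call takes 0.05 s, during which the arm holds its last target. There are 200 camera calls.

## Task

The carriage holding the game board is locked on its rail: with the fingertips, press its orange release pad down, keep it held down while you push the carriage along the rail until it is hard against the end stop of the blue test dock, then let go so that the pad springs up and the carriage is locked there, and move clear. Nothing is to be picked up: leave the board lying in its nest and do not disturb the loose parts on the bench.

Things in the scene. Friction and masses are not known exactly. Their poses are not given: they have to be found in the camera images.
- rail: The fixed rail: dark base plate 110 mm wide (x), 500 mm long (y), with two steel rods. Origin under its centre on the bench; its +y is the direction the carriage travels, from park towards the dock; z up. Its place and yaw (up to 0.4 rad) differ each time. On its -x side a red catch bracket, 52 mm high, up to 87 mm from the centre line, blocks the locked carriage.
- carriage (a joint): How far the carriage has slid from park along the rail's +y, m; 0 at the start; 0.12 to 0.19 reaches the dock. Aluminium slab 100 mm wide, 200 mm long, top 42 mm above the bench, with a raised grey nest block on its front part. About 0.6 kg, slides with about 2 N of friction plus light damping, stays where left. With the pad up it is locked at park.
- release (a joint): How far the orange release pad is pressed, m: 0 up, 0.010 fully down. It moves straight down on a spring, about 3 N at first, 7 N fully down. The lock is free from 4 mm down; aim for 6 to 9 mm. Let go, it springs up by itself, at park or within about 3 mm of the dock's stop, where its tooth locks behind the catch.
- pad_top (a point): Centre of the top of the orange release pad, which sits on the rear part of the carriage behind the push wall. Pad 46 mm (across the rail) by 38 mm (along it), top 60 mm above the bench when up; it moves with the carriage. Axes as the rail's.
- nose (a point): Middle of the carriage's front end face, 158 mm ahead of the pad's centre, 35 mm above the bench. Moves with the carriage. Axes as the rail's.
- push_wall (a point): Top middle of the upright rear face of the grey nest block, looking at the orange pad, 32 mm ahead (+y) of the pad's centre. The wall is 96 mm wide and rises to 78 mm above the bench (18 mm above the raised pad): fingertips on the pad can bear on it to push the carriage. Moves with the carriage. Axes as the rail's.
- stop_face (a point): Middle of the black rubber end stop on the near face of the blue test dock, 35 mm above the bench; axes as the rail's. The carriage is home when nose touches it. The dock is clamped to the rail at a different place each time; 62 mm long, 74 mm high; a blue catch arm on its -x side reaches 32 mm back towards the carriage and locks it when home.
- nest (a point): Middle of the floor of the board's nest on the carriage, 64 mm above the bench, where the board lies; rims 8 mm high round it. Moves with the carriage.
- board_mid (a point): Centre of the underside of the game board: a green circuit board 80 x 106 mm, 4 mm thick, with chips and a 26 mm wide finned heat sink reaching 22 mm above its underside. Loose, about 0.12 kg, lying in the nest; to be left there.
- capacitor: Loose bystander: upright blue cylinder, diameter 35 mm, height 50 mm, origin at its foot.
- heatsink: Loose bystander: dark finned heat sink 50 x 40 x 30 mm, origin under its centre.
- joystick: Loose bystander: red ball-top joystick, foot diameter 44 mm, height 71 mm, origin at its foot.
- arcade_button: Loose bystander: yellow round button insert, diameter 33 mm, height 34 mm, origin at its foot.
- spool: Loose bystander: orange flanged spool standing on its flange, diameter 60 mm, height 40 mm, origin at its foot.
- jar: Loose bystander: jar with yellow lid, diameter 48 mm, height 60 mm, origin at its foot.
- screwdriver: Loose bystander: screwdriver lying on the bench, origin under its middle.
There are look-alikes about, which are no part of the job. Leave any red or yellow look-alike of the part that bears board_mid alone.

How it is judged (in metres and radians):
On the way, in this order (a step that is already met when the one before it is completed fails the run):
1. the release pad is pressed down while the carriage is still parked (value of joint release above 0.004 m and value of joint carriage below 0.015 m), for 0.1 s.
2. the carriage is against the dock's end stop with the pad still held down (y of nose in the frame of stop_face above -0.004 m and value of joint release above 0.003 m), for 0.1 s.
At the end, for the whole second after the job is handed in: The carriage's nose is within 4 mm of the dock's end stop and at rest, the release pad is up (pressed less than 2 mm), and the board lies in its nest (within 8 mm of its place, tilted less than 0.1 rad) (y of nose in the frame of stop_face above -0.004 m and value of joint release below 0.002 m and not (velocity of joint carriage above 0.005 m/s or velocity of joint carriage below -0.005 m/s) and distance between board_mid and nest below 0.008 m and angle between board_mid's own z axis and vertical below 0.1 rad); the robot touches nothing.
It fails at once if the release pad is let up (less than 2 mm down) while the carriage is between its park position and the dock (value of joint carriage above 0.015 m and y of nose in the frame of stop_face below -0.008 m and value of joint release below 0.002 m).
It fails at once if the board is lifted out of its nest or shoved over the rim (more than 12 mm from its place, or tilted over 0.2 rad) (distance between board_mid and nest above 0.012 m or angle between board_mid's own z axis and vertical above 0.2 rad).
It fails at once if a loose part on the bench is moved by more than 20 mm or lifted (distance of any of capacitor, heatsink, joystick, arcade_button, spool, jar, screwdriver from where it was at the start of the episode above 0.02 m).
It also fails if it takes over 34 s, if anything falls off the work surface, if the arm or the gripper's body presses on something with over 40 N, if the wrist force passes 120 N, or if a joint passes its speed limit or range.

## Working session

There is one attempt and no reset: what is moved stays moved. The work goes in short steps, Python scripts to look and compute and a tool call to move; the robot and the scene stay as the last step left them, time stands still between calls to the robot, and variables do not carry over. Pictures are saved under pics/ and viewed, about 8 in all and at most 12, crops included, and the job is handed in when it is done.

Besides the shell and the picture viewer there is one more tool, called after "Call:" as a command line: name --pt "numbers of a row" for each row, then --argument value for the rest. drive_tool: Moves the arm, as the interface text tells. Its arguments: {"type":"object","properties":{"motion":{"type":"array","items":{"type":"array","items":{"type":"number","minimum":-1,"maximum":1}}},"grip_force":{"type":"number"}},"required":["motion"]}

```bash
mkdir -p pics; cat > h.py <<'E'
import numpy as np, cv2
from scipy.spatial.transform import Rotation as R
from station import arm
def cam(n):
    d=arm.get_image(n); return d
def Rm(o):
    o=np.array(o,float)
    return o if o.shape==(3,3) else (R.from_quat(o).as_matrix() if o.size==4 else R.from_euler('xyz',o).as_matrix())
def K(d):
    f=240/np.tan(np.radians(d['vfov'])/2); return np.array([[f,0,d['cx']],[0,f,d['cy']],[0,0,1]]),np.array([d['k1'],0,0,0.])
def px2w(d,uv,z):
    k,D=K(d); p=cv2.undistortPoints(np.array(uv,float).reshape(-1,1,2),k,D).reshape(-1,2)
    r=np.c_[p,np.ones(len(p))]@Rm(d['orientation']).T; o=np.array(d['origin'])
    return o+r*((z-o[2])/r[:,2])[:,None]
def w2px(d,P):
    k,D=K(d); M=Rm(d['orientation']); 
    return cv2.projectPoints((np.array(P,float).reshape(-1,3)-d['origin'])@M,np.zeros(3),np.zeros(3),k,D)[0].reshape(-1,2)
def save(d,n,crop=None,s=1):
    im=d['color'][:,:,::-1]
    if crop: x0,y0,x1,y1=crop; im=im[y0:y1,x0:x1]
    cv2.imwrite('pics/'+n,cv2.resize(im,None,fx=s,fy=s,interpolation=cv2.INTER_CUBIC))
E
python3 - <<'E'
from h import *
for n in('top','scene'):
    d=cam(n); save(d,n+'0.png'); print(n,{k:v for k,v in d.items() if k!='color'})
print(arm.get_state())
E
```

```text
top {'vfov': 42.5545464460815, 'cx': 313.4522410218395, 'cy': 238.54392117751127, 'k1': 0.05372046956654477, 'origin': array([ 217.4603106 ,    6.24597351, 1520.79830509]), 'orientation': array([-2.93520195e+00,  2.91913298e-03, -1.59764500e+00])}
scene {'vfov': 56.75054740447995, 'cx': 320.2270350577674, 'cy': 236.77293614887472, 'k1': -0.062485276223457745, 'origin': array([1291.05310344,  -50.36578127, 1056.60606734]), 'orientation': array([-2.48196699e+00,  2.57083258e-04,  1.53106492e+00])}
{'time_s': 0.1, 'q': array([ 1.07436876e+00,  3.00431553e-01,  1.52152360e+00, -1.40630873e-05,
        1.32073160e+00, -6.66395038e-02]), 'joint_vel': array([-0.00041765, -0.00267131, -0.00307605,  0.00043135,  0.00219258,
       -0.00037963]), 'effort': array([ 2.52571910e-03, -5.44381142e+01, -3.62368941e+01, -3.59856153e-05,
        3.07937960e-03,  3.93560299e-05]), 'eef_pos': array([229.09394196, 499.77516409, 230.76733045]), 'ee_rot': array([-3.14050007e+00, -5.92647388e-05,  2.71180805e+00]), 'ft_force': array([-1.08425338, -0.45793649,  0.40624304]), 'ft_torque': array([-0.02837485, -0.00081003,  0.00631091]), 'finger_gap': 1.0004039905697915}
```

View pics/top0.png

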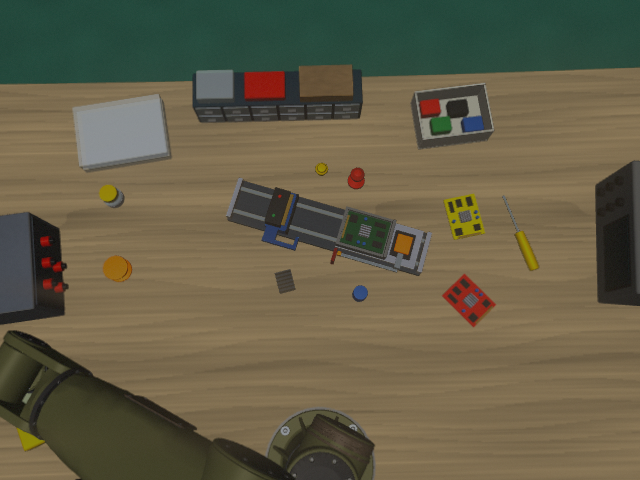

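View pics/scene0.png

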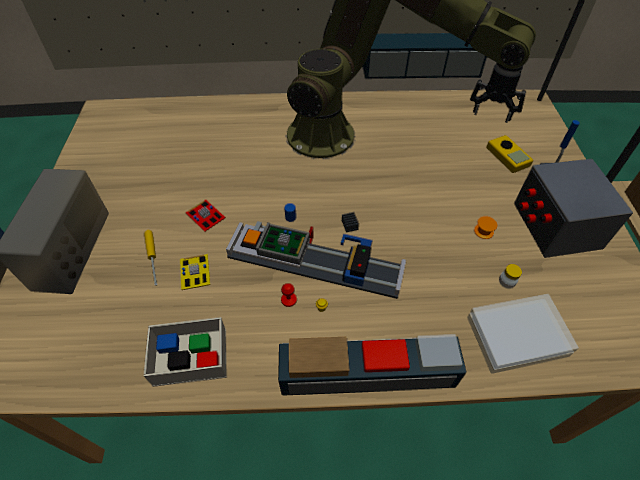

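The top view shows the rail from (425,255) to (235,200), the orange pad at (403,245), and the blue dock at (280,208). The orange spool at (117,268) could be mistaken for the pad. The red board (469,300) and yellow board (464,216) are look-alikes of the green one. I choose the orange rectangle on the carriage and check it in a close crop.

```bash
python3 - <<'E'
from h import *
d=cam('top'); save(d,'c1.png',(220,165,440,290),3.6)
d=cam('scene'); save(d,'c2.png',(215,205,415,305),4)
E
```

```text
(no output)
```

View pics/c1.png

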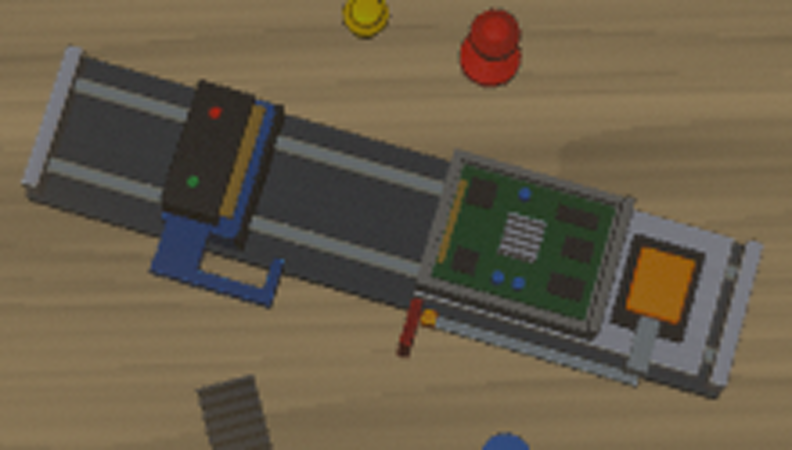

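View pics/c2.png

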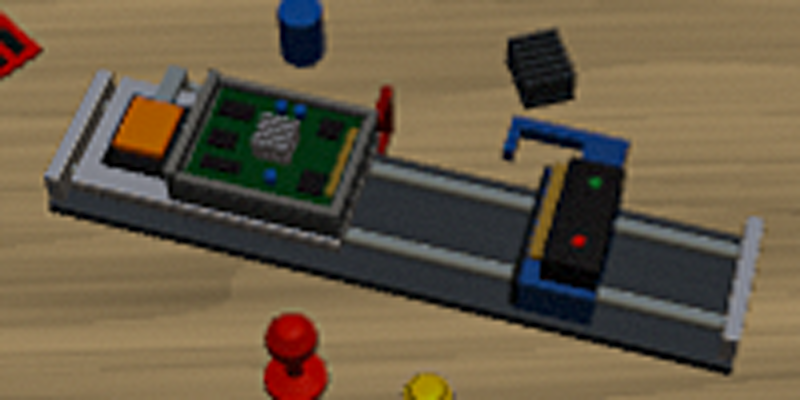

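The crops confirm it: the pad on the carriage is centred at top (404,244) and scene (251.6,236.3), just behind the grey wall. The dock's near face is at crop 1 (280,108)-(240,245), and the red bracket is at (410,325).

```bash
python3 - <<'E'
from h import *
t=cam('top'); s=cam('scene')
T=lambda l:np.array(l,float)/3.6+[220,165]
S=lambda l:np.array(l,float)/4+[215,205]
a=px2w(t,T([[662.5,284]]),60)[0]; b=px2w(s,S([[146.5,125]]),60)[0]; print('pad',a,b)
for nm,l,z in(('rodA',[[80,87],[440,187]],25),('rodB',[[50,167],[415,270]],25),('nestA',[[634,198],[457,152]],72),('nestB',[[598,335],[415,290]],72),('wallacross',[[598,335],[634,198]],72)):
    p=px2w(t,T(l),z); v=p[1]-p[0]; print(nm,p[:,:2].round(1).tolist(),np.arctan2(v[1],v[0]))
for nm,l,z in(('rodA',[[375,165],[740,245]],25),('rodB',[[350,235],[725,320]],25),):
    p=px2w(s,S(l),z); v=p[1]-p[0]; print('s',nm,p[:,:2].round(1).tolist(),np.arctan2(v[1],v[0]))
# dock near face top
p=px2w(t,T([[282,108],[242,245]]),60); print('dock',p)
p=px2w(s,S([[548,163],[515,297]]),60); print('dock s',p)
E
```

```text
pad [ 504.1392983  -215.86816612   60.        ] [ 509.10578282 -214.89015496   60.        ]
rodA [[662.7, 178.2], [583.8, -71.1]] -1.8772914298947743
rodB [[605.5, 199.3], [525.5, -51.8]] -1.8793128662169531
nestA [[561.0, -198.3], [596.2, -81.0]] 1.2796789425842015
nestB [[468.6, -169.5], [502.2, -49.5]] 1.2973966399506451
wallacross [[468.6, -169.5], [561.0, -198.3]] -0.30222536740388606
s rodA [[525.0, -53.4], [604.9, 200.2]] 1.2652793810299572
s rodB [[585.4, -72.4], [665.5, 180.9]] 1.26439789589814
dock [[633.6269398   36.50401557  60.        ]
 [538.66386873  65.55094758  60.        ]]
dock s [[554.05738403  67.56584479  60.        ]
 [663.28880454  36.58307111  60.        ]]
```

Call:
drive_tool --pt "-0.343 -0.329 0 0 0 0.69 -1" --pt "-0.343 -0.329 0 0 0 0.69 -1" --pt "-0.343 -0.329 0 0 0 0.69 -1" --pt "-0.343 -0.329 0 0 0 0.69 -1" --pt "-0.343 -0.329 0 0 0 0.69 -1" --pt "-0.343 -0.329 0 0 0 0.69 -1" --pt "-0.343 -0.329 0 0 0 0.69 -1" --pt "-0.343 -0.329 0 0 0 0.69 -1" --pt "-0.343 -0.329 0 0 0 0.69 -1" --grip_force 60

```text
time_s: 1.42
eef_pos: [368.6, 147.4, 231.2]
ee_rot: [-3.141, -0.0, 1.991]
ft_force: [-0.2, -0.2, -0.2]
finger_gap: 0.001
```

```bash
cat >> h.py <<'E'
yaw=1.264; u=np.array([np.cos(yaw),np.sin(yaw),0]); pad=np.array([506.5,-215.5,60.])
def go(P):
    s=arm.get_state(); M=Rm(s['ee_rot']); G=R.from_euler('xyz',[np.pi,0,yaw]).as_matrix()
    print('t',s['time_s'],'pos',s['eef_pos'].round(1),s['ee_rot'].round(3),'F',s['ft_force'].round(1),'gap',s['finger_gap'])
    print('shift',(M.T@(np.array(P)-s['eef_pos'])/800).round(4),'turn',(R.from_matrix(M.T@G).as_rotvec()/np.radians(60)).round(4))
E
python3 - <<'E'
from h import *
go(pad+5*u+[0,0,60])
E
```

```text
t 1.425 pos [368.6 147.4 231.2] [-3.141 -0.     1.991] F [-0.2 -0.2 -0.2] gap 0.0011479794088360203
shift [-0.4799 -0.0235  0.139 ] turn [-2.000e-04 -1.000e-04  6.942e-01]
```

Call:
drive_tool --pt "-0.48 -0.0235 0 0 0 0.694 -1" --pt "-0.48 -0.0235 0 0 0 0.694 -1" --pt "-0.48 -0.0235 0 0 0 0.694 -1" --pt "-0.48 -0.0235 0 0 0 0.694 -1" --pt "-0.48 -0.0235 0 0 0 0.694 -1" --pt "-0.48 -0.0235 0 0 0 0.694 -1" --pt "-0.48 -0.0235 0.07 0 0 0.694 -1" --pt "-0.48 -0.0235 0.139 0 0 0.694 -1" --pt "-0.48 -0.0235 0.139 0 0 0.694 -1" --pt "-0.48 -0.0235 0.139 0 0 0.694 -1" --pt "-0.48 -0.0235 0.139 0 0 0.694 -1"

```text
time_s: 2.8
eef_pos: [509.0, -212.1, 122.6]
ee_rot: [3.138, 0.001, 1.263]
ft_force: [-0.3, -0.2, 0.8]
finger_gap: 0.0
```

```bash
python3 - <<'E'
from h import *
go(pad+5*u+[0,0,10])
d=cam('scene'); save(d,'s2.png',(180,150,340,270),5)
d=cam('top'); save(d,'t2.png',(300,165,460,285),5)
E
```

```text
t 2.8 pos [ 509.  -212.1  122.6] [3.138e+00 1.000e-03 1.263e+00] F [-0.3 -0.2  0.8] gap 0.00041273521537662643
shift [ 0.0013 -0.0019  0.0658] turn [ 0.0037  0.0006 -0.0006]
```

View pics/s2.png

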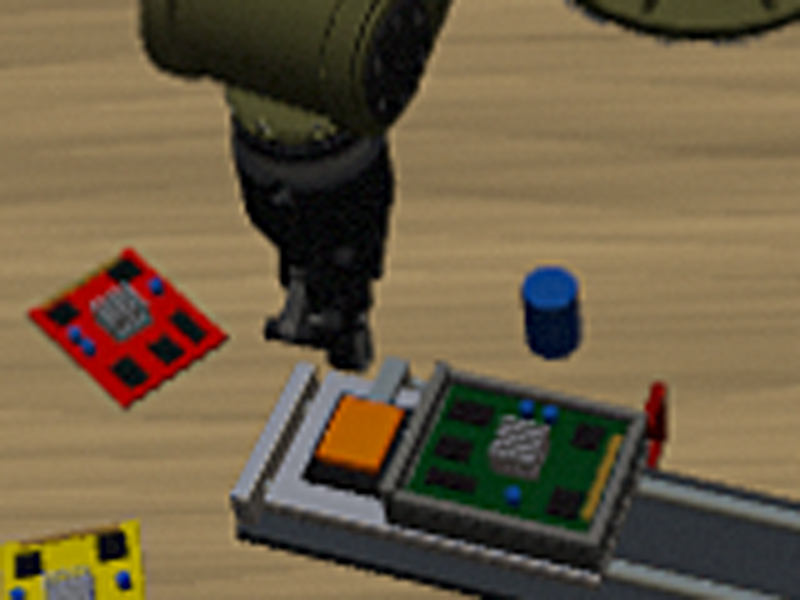

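The scene crop shows the shut fingers above and behind the orange pad at about (360,430), clear of the grey wall. Next I lower to 10 mm above the pad.

Call:
drive_tool --pt "0.0013 -0.0019 0.045 0.0037 0.0006 -0.0006 -1" --pt "0.0013 -0.0019 0.0658 0.0037 0.0006 -0.0006 -1" --pt "0.0013 -0.0019 0.0658 0.0037 0.0006 -0.0006 -1" --pt "0.0013 -0.0019 0.0658 0.0037 0.0006 -0.0006 -1"

```text
time_s: 3.4
eef_pos: [507.3, -211.0, 68.6]
ee_rot: [-3.139, -0.0, 1.263]
ft_force: [0.1, 0.4, 0.4]
finger_gap: -0.001
```

```bash
python3 - <<'E'
from h import *
go(pad+5*u+[0,0,-7.5])
d=cam('scene'); save(d,'s3.png',(210,190,310,265),8)
E
```

```text
t 3.4 pos [ 507.3 -211.    68.6] [-3.139 -0.     1.263] F [0.1 0.4 0.4] gap -0.0009310526037067021
shift [0.0006 0.0009 0.0202] turn [-0.0022 -0.0004 -0.0008]
```

View pics/s3.png

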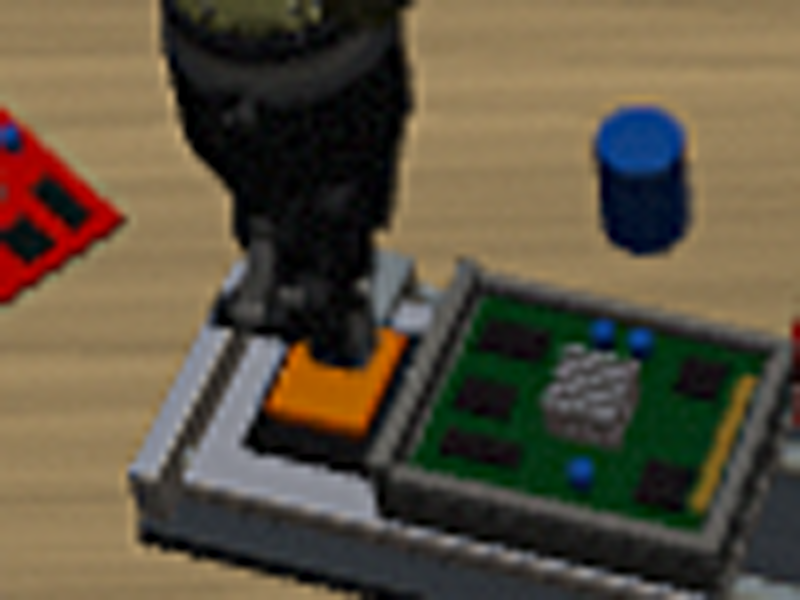

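The crop shows the fingertips centred just above the orange pad at (345,350), with a gap to the wall. Next I press.

Call:
drive_tool --pt "0.0006 0.0009 0.009 0 0 0 -1" --pt "0.0006 0.0009 0.0188 0 0 0 -1" --pt "0.0006 0.0009 0.0188 0 0 0 -1" --pt "0.0006 0.0009 0.0188 0 0 0 -1" --pt "0.0006 0.0009 0.0188 0 0 0 -1"

```text
time_s: 4.08
eef_pos: [507.8, -210.6, 52.8]
ee_rot: [-3.139, -0.0, 1.263]
ft_force: [1.7, -1.0, 5.9]
finger_gap: 0.005
```

```bash
python3 - <<'E'
from h import *
go(pad+5*u+[0,0,-7.5])
E
```

```text
t 4.075 pos [ 507.8 -210.6   52.8] [-3.139 -0.     1.263] F [ 1.7 -1.   5.9] gap 0.00502183255882111
shift [-0.0001  0.0003  0.0004] turn [-0.0026 -0.0004 -0.0008]
```

Call:
drive_tool --pt "0.0075 0 0 0 0 0 -1" --pt "0.015 0 0 0 0 0 -1" --pt "0.02 0 0 0 0 0 -1" --pt "0.025 0 0 0 0 0 -1" --pt "0.0325 0 0 0 0 0 -1" --pt "0.0425 0 0 0 0 0 -1" --pt "0.055 0 0 0 0 0 -1" --pt "0.0675 0 0 0 0 0 -1" --pt "0.08 0 0 0 0 0 -1" --pt "0.09 0 0 0 0 0 -1" --pt "0.1 0 0 0 0 0 -1" --pt "0.1 0 0 0 0 0 -1"

```text
time_s: 5.58
eef_pos: [532.5, -133.9, 53.0]
ee_rot: [-3.14, -0.001, 1.264]
ft_force: [3.4, 2.2, 5.0]
finger_gap: -0.001
```

```bash
python3 - <<'E'
from h import *
go(pad+(16+123)*u+[0,0,-7.5])
d=cam('top'); save(d,'t4.png',(250,170,420,290),4.7)
E
```

```text
t 5.575 pos [ 532.5 -133.9   53. ] [-3.140e+00 -1.000e-03  1.264e+00] F [3.4 2.2 5. ] gap -0.000680511431849491
shift [ 0.0666 -0.0002  0.0007] turn [-0.0019 -0.0009 -0.0004]
```

View pics/t4.png

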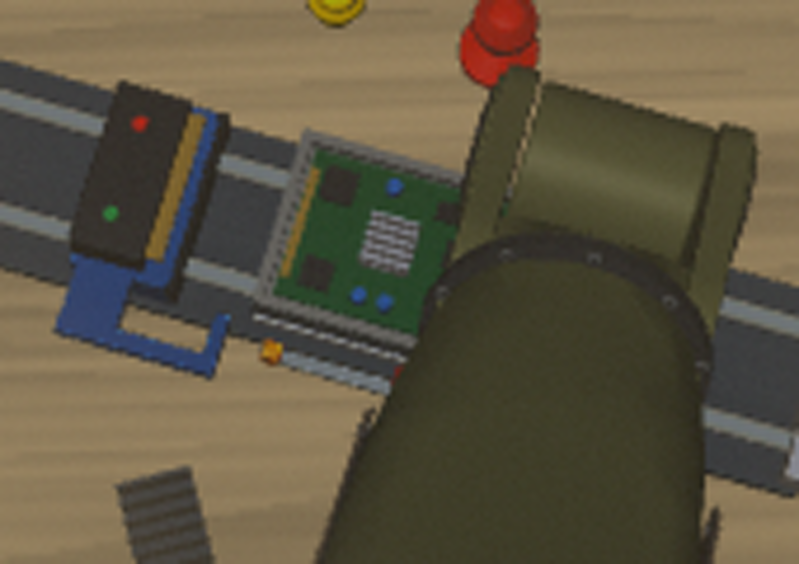

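The carriage is moving: the nest front is at crop (285,220), the dock face at (215,190), and the board is in its nest. I continue in small steps.

Call:
drive_tool --pt "0.01 0 0.0007 0 0 0 -1" --pt "0.02 0 0.0007 0 0 0 -1" --pt "0.03 0 0.0007 0 0 0 -1" --pt "0.04 0 0.0007 0 0 0 -1" --pt "0.047 0 0.0007 0 0 0 -1" --pt "0.0525 0 0.0007 0 0 0 -1" --pt "0.055 0 0.0007 0 0 0 -1" --pt "0.055 0 0.0007 0 0 0 -1"

```text
time_s: 6.62
eef_pos: [545.5, -92.4, 52.4]
ee_rot: [-3.139, -0.0, 1.263]
ft_force: [1.0, -0.5, 6.3]
finger_gap: -0.004
```

Call:
drive_tool --pt "0.003 0 0 0 0 0 -1" --pt "0.006 0 0 0 0 0 -1" --pt "0.009 0 0 0 0 0 -1" --pt "0.009 0 0 0 0 0 -1"

```text
time_s: 7.12
eef_pos: [547.3, -85.6, 52.3]
ee_rot: [-3.138, -0.0, 1.263]
ft_force: [-0.3, -1.3, 6.2]
finger_gap: -0.002
```

Call:
drive_tool --pt "0.003 0 0 0 0 0 -1" --pt "0.006 0 0 0 0 0 -1" --pt "0.009 0 0 0 0 0 -1" --pt "0.009 0 0 0 0 0 -1"

```text
time_s: 7.62
eef_pos: [549.1, -80.1, 52.3]
ee_rot: [-3.138, 0.002, 1.263]
ft_force: [-4.3, -12.5, 6.4]
finger_gap: -0.003
```

Call:
drive_tool --pt "0.003 0 0 0 0 0 -1" --pt "0.006 0 0 0 0 0 -1" --pt "0.009 0 0 0 0 0 -1" --pt "0.009 0 0 0 0 0 -1"

```text
time_s: 8.12
eef_pos: [549.2, -79.8, 52.3]
ee_rot: [-3.136, 0.011, 1.261]
ft_force: [-26.2, -67.2, 15.0]
finger_gap: -0.001
```

```bash
python3 - <<'E'
from h import *
go(pad+(16+123)*u+[0,0,-7.5])
d=cam('scene'); save(d,'s5.png',(240,200,380,305),5.7)
E
```

```text
t 8.125 pos [549.2 -79.8  52.3] [-3.136  0.011  1.261] F [-26.2 -67.2  15. ] gap -0.0009762611776848562
shift [-0.0041  0.0004 -0.0001] turn [-0.0054  0.0107 -0.0027]
```

View pics/s5.png

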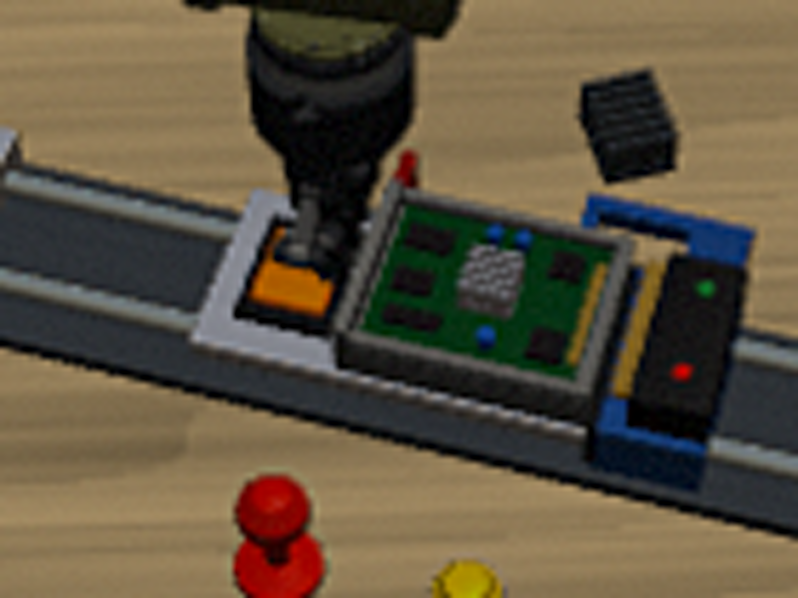

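The carriage is hard against the stop: about 72 N along the rail, no further travel, and the crop shows the nest front at the dock (615,320). I ease the push while keeping the pad held, then lift straight up.

Call:
drive_tool --pt "-0.004 0 0 0 0 0 -1" --pt "-0.008 0 0 0 0 0 -1" --pt "-0.0088 0 0 0 0 0 -1" --pt "-0.0088 0 0 0 0 0 -1"

```text
time_s: 8.68
eef_pos: [549.1, -80.0, 52.3]
ee_rot: [-3.138, 0.002, 1.263]
ft_force: [-5.2, -13.8, 6.6]
finger_gap: -0.002
```

Call:
drive_tool --pt "-0.001 0 -0.003 0 0 0 -1" --pt "-0.001 0 -0.007 0 0 0 -1" --pt "-0.001 0 -0.012 0 0 0 -1" --pt "-0.001 0 -0.018 0 0 0 -1" --pt "-0.004 0 -0.025 0 0 0 -1" --pt "-0.01 0 -0.05 0 0 0 -1" --pt "-0.01 0 -0.11 0 0 0 -1" --pt "-0.01 0 -0.18 0 0 0 -1" --pt "-0.01 0 -0.22 0 0 0 -1" --pt "-0.1 0 -0.25 0 0 0 -1" --pt "-0.2 0 -0.25 0 0 0 -1" --pt "-0.2 0 -0.25 0 0 0 -1"

```text
time_s: 10.18
eef_pos: [500.6, -233.5, 252.3]
ee_rot: [-3.138, -0.001, 1.261]
ft_force: [0.2, 1.2, -0.2]
finger_gap: -0.001
```

```bash
python3 - <<'E'
from h import *
go(pad)
d=cam('scene'); save(d,'s6.png',(240,200,380,305),5.7)
d=cam('top'); save(d,'t6.png',(230,150,430,300),4)
E
```

```text
t 10.175 pos [ 500.6 -233.5  252.3] [-3.138e+00 -1.000e-03  1.261e+00] F [ 0.2  1.2 -0.2] gap -0.0011476421029418195
shift [0.0236 0.001  0.2403] turn [-0.0033 -0.0005 -0.0025]
```

View pics/s6.png

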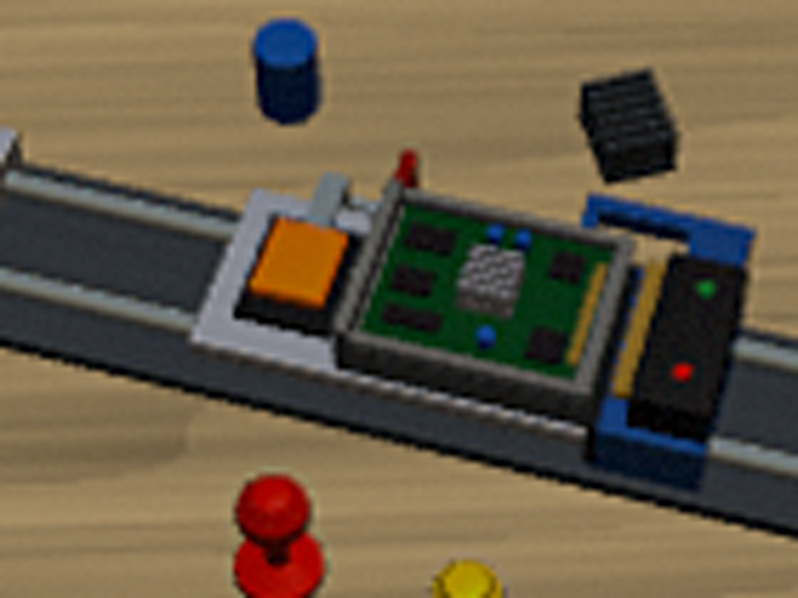

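View pics/t6.png

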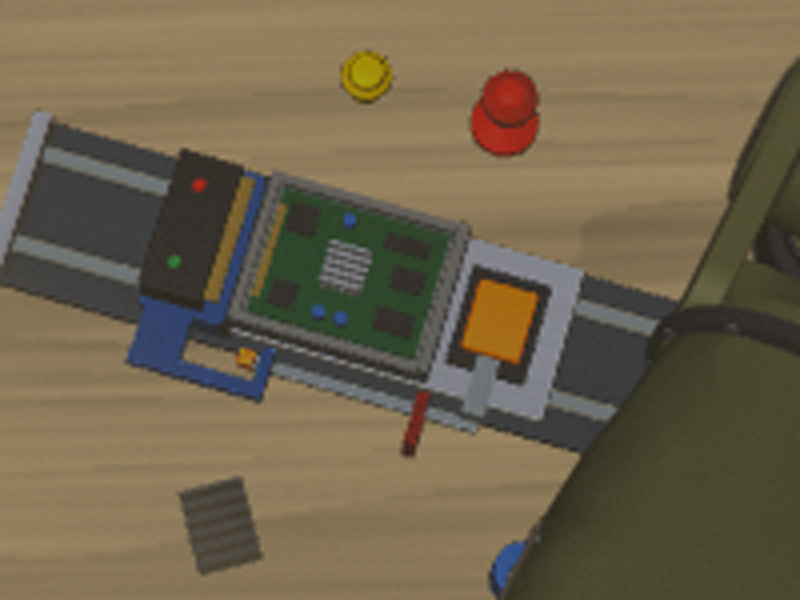

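The pad is up, the nest front is at the dock at scene (620,320) and top (260,260), and the tooth at top (247,358) sits inside the blue catch. The board is in its nest, the parts in view look undisturbed, and the gripper is clear. I let the arm settle, then hand in.

Call:
drive_tool --pt "0 0 0 0 0 0 -1" --pt "0 0 0 0 0 0 -1" --pt "0 0 0 0 0 0 -1" --pt "0 0 0 0 0 0 -1"

```text
time_s: 10.78
eef_pos: [501.8, -230.8, 251.8]
ee_rot: [-3.138, -0.001, 1.264]
ft_force: [0.2, 0.5, -0.8]
finger_gap: 0.002
```

```bash
python3 -c "
from station import arm
print(arm.sign_off())"
```

```text
the job is handed in; nothing more can be done
None
```

The carriage is against the dock's end stop and looks locked there; I handed the job in at 10.8 s. No verdict was reported.

- **Press and push:** I pressed the pad with the shut fingertips to about 7 mm down (about 6 N). I held it there while pushing the carriage along the rail until it stalled at the stop.
- **Stop force:** The push force rose to about 72 N with no further movement, more than I meant to use but under the 120 N wrist limit. I eased it to about 15 N before lifting off.
- **Last checks:** The final pictures show the pad up, the nose at the dock with the tooth inside the blue catch, and the board in its nest. The loose parts near the rail look undisturbed. The gripper is about 190 mm above the pad, with about 1 N on the wrist.
- **Not checked:** I did not measure the remaining gap at the stop or how far the pad sprang back up; both are judged from the pictures and the force readings. The spool, jar and screwdriver lay outside the final crops, and the arm covered part of the capacitor in the top view. No check failed or disagreed.

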